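# Set the stop of a jar-labelling jig to a jar

## Robot

A 7-joint arm with a two-finger parallel gripper is mounted at the origin on the work surface. World frame = base frame: x ahead of the robot, y to its left, z up, the work surface at z = 0. Lengths are in m, angles in rad, forces in N, time in s.
With the tool pointing down it reaches from about 0.4 to 0.9 m from the base axis. Payload 5.5 kg.
Tool frame: the origin (TCP) lies midway between the tips of the shut fingers; the grasp point (between the pads) lies 19 mm behind it (manip.grip_depth is the distance from the TCP to the grasp point, in m); z points along the fingers, x is the direction in which the jaws open and shut, and the axes are right-handed (so a half turn about z gives the same grasp; the last joint's range is limited). The gripper opens to 92 mm and grips with 3 to 60 N. Pads are 19 mm wide; open, the fingers measure 130 mm over their backs; the gripper's body (75 mm by 190 mm) begins 47 mm behind the grasp point.
Start: joints at [1.533, 0.501, -0.427, 1.55, 0.221, 1.138, -0.21], TCP at [0.193, -0.621, 0.227] pointing down, gripper open.
Joint ranges: [-2.88, 2.88], [-0.31, 2.03], [-1.54, 1.56], [0.2, 2.42], [-1.41, 4.55], [0.19, 2.02], [-2.57, 2.57]. Speed limits (rad/s): [2.57, 2.57, 3.14, 3.14, 3.14, 3.14, 3.14].

## Interface

Orientations are given as a unit quaternion [x, y, z, w].
In Python, from bench import manip, effector, viewer gives the robot as it stands. Calls block until the motion is done:
- manip.move_pose(position, orientation): joint-space move of the TCP to a pose.
- manip.servo_line(position, ori=None, vel=0.15): straight line of the TCP; ori=None keeps the orientation; vel is the mean speed in m/s.
- manip.movej(angles): joint-space move.
- effector.open_jaws() and effector.close(f_grip=None): open the fingers fully, or close them until they stop; f_grip is the grip in N (None keeps the last).
- manip.sleep(seconds).
- manip.solve_ik(position, orientation): joint angles nearest the present ones, or None.
- viewer.get_image(name): name is "scene" or "top" or "wrist"; returns the picture (480x640x3 uint8, red, green, blue); there is no depth.
- viewer.get_calibration(name): a dict with "vfov" (degrees; the focal length in pixels is half the picture's height over the tangent of half this angle, whatever the lens; pixels are square), "cx", "cy" (the principal point, pixels), "eye" and "attitude" of the camera in the world. Camera axes: x right, y down, z forward; pixel columns grow to the right and rows downward; lengths in m; the calibration is good to about 2 mm. A picture is of the moment at which its call begins: read the wrist's pose just before it. get_calibration takes no time and is no camera call; for the wrist camera it gives the pose at the moment of the call.
A pose or a line that the arm cannot do raises manip.PlanningError and nothing moves.
- manip.hand_in(): hands the job in, once; it reports no verdict.
Readings, each from a call of its own:
- manip.current_clock(): time.
- manip.current_q(): joint angles.
- manip.current_joint_velocities(): joint speeds.
- manip.current_tau(): joint torques, N m.
- manip.current_tool_pos(): TCP position.
- manip.current_tcp_rot(): TCP orientation.
- manip.current_force(): force on the tool from outside, world axes, zero at the start.
- manip.current_wrist_torque(): the same for the moment, N m.
- manip.current_finger_gap(): finger opening in m.
Only numpy, scipy, OpenCV 4.12 (cv2) and the standard library are available. Lean on these libraries where they do the work, as an engineer would, in place of code of your own. Each camera call takes 0.05 s, during which the arm holds its last target. There are 200 camera calls.

## Task

Set the labelling jig to its jar: loosen the wing set screw on the stop collar, slide the collar along its rod so that the paddle pushes the jar gently home against the end block's bumper, then tighten the wing screw again with the jar held snugly between paddle and bumper, no play left, and let go. Do not press hard on the glass jar, and leave the other things alone.

Things in the scene. Friction and masses are not known exactly. Their poses are not given: they have to be found in the camera images.
- jig: Jar-labelling jig fixed to the counter: white base plate 150 x 320 x 12 mm (x, y, z). Origin on the counter under it, z up. Along its y run a 12 mm steel rod (axis x = -45, z = 55 mm; end brackets 30 x 16 mm at y = -155 and +135 mm, top z = 70 mm) and the jar channel (centre x = +30 mm, 65 mm wide, rails to z = 22 mm, floor z = 12 mm), closed at +y by the end block. Yaw differs.
- end_block: Fixed aluminium end block of the channel, 66 x 22 x 48 mm, with a screw-out bumper (22 mm round rubber tip on a 12 mm steel stem) in its middle, that stands out from it towards the jar by 3 to 27 mm: differs each time, is in no reading, does not give. Origin: on the block's own face to -y, 40 mm above the counter, jig frame x = +30, y = +110 mm. Axes as the jig's.
- jar: Lidded glass jam jar standing loose and upright in the channel, 60 mm diameter, 70 mm tall, 0.2 to 0.4 kg. Origin: centre of its underside, z up. It starts 10 to 60 mm short of the bumper, at y = +20 to +40 mm in the jig's frame; home, touching the bumper, it is somewhere at y = +53 to +77 mm. It slides with 1 to 4 N. The glass may be pressed with at most 15 N.
- paddle: Flat dark steel paddle of the stop collar, 44 x 8 x 34 mm, on an arm that reaches from the collar across the channel behind the jar. Origin: centre of its face that looks to +y and pushes the jar, 48 mm above the counter, 75 mm to +x of the rod's axis and 13 mm to +y of the collar's middle. Axes as the jig's.
- stop (a joint): Slide of the stop collar (dark steel ring, 30 mm diameter, 26 mm long, around the rod), m; grows along the jig's +y, towards the jar. At value q its middle is at y = -0.100 + q in the jig's frame; starts 0.005 to 0.065, range 0 to 0.19; 0.110 to 0.134 with the jar home and the paddle against it. Loose it slides with about 3 N; with the screw tight it holds against 25 N or more.
- screw (a joint): Turn of the wing set screw, rad: 0 (the start) is fully tight, a hard stop; grows as it is loosened, anticlockwise seen from above; range 0 to 2.6; turns in place. The collar is free from about 0.85 rad on; 1.1 to 1.5 rad is a good loosening, possible in one grasp. Turning takes about 0.1 N m, up to 0.2 N m when tight. It stays where it is left.
- screw_grip (a point): Middle of the wing of the set screw, where to grip it, on the screw's vertical axis above the collar's middle (jig frame x = -45, z = 96 mm). The wing is an upright steel bar 36 x 10 x 24 mm (z 82 to 106 mm), above all else on the jig. Site x runs along the 36 mm, y across the 10 mm, z up. At screw = 0 the wing lies along the jig's x (across the rod).
- honey_jar: Bystander: a smaller lidded jar, 52 mm diameter, 60 mm tall, on the counter beyond the jig. Origin under its centre.
- cup: Bystander: a steel cup, 70 mm diameter, 60 mm tall, on the counter beyond the jig. Origin under its centre.
- lid: Bystander: a loose steel jar lid, 68 mm diameter, 12 mm thick, lying on the counter beyond the jig. Origin under its centre.

How it is judged:
On the way, in this order (a step that is already met when the one before it is completed fails the run):
1. the wing screw is loosened so that the collar is free (value of joint screw above 0.85 rad), for 0.2 s.
2. the jar is home against the end block's bumper with the paddle pressing on it (contact force between jar and end_block above 0.3 N and contact force between jar and paddle above 0.3 N), for 0.2 s.
At the end, for the whole second after the job is handed in: The jar stands upright at rest in the channel, held without play: it presses on the end block's bumper and the paddle presses on it, each with over 0.3 N; the wing screw is tight again (within 0.3 rad of its stop) (all of step 2 and angle between jar's own z axis and vertical below 0.05 rad and value of joint screw below 0.3 rad and linear speed of jar below 0.01 m/s); the robot touches nothing.
It fails at once if the jar is pressed against the end block's bumper with more than 15 N (contact force between jar and end_block above 15 N).
It fails at once if the paddle presses the jar with more than 15 N (contact force between jar and paddle above 15 N).
It fails at once if a bystander is shifted by more than 15 mm (distance of any of honey_jar, cup, lid from where it was at the start of the episode above 0.015 m).
It also fails if it takes over 51 s, if anything falls off the work surface, if the arm or the gripper's body presses on something with over 40 N, if the wrist force passes 120 N, or if a joint passes its speed limit or range.

## Working session

There is one attempt and no reset: what is moved stays moved. The work goes in short steps, each a Python script; the robot and the scene stay as the last script left them, time stands still between calls to the robot, and variables do not carry over. Pictures are saved under pics/ and viewed, about 8 in all and at most 12, crops included, and the job is handed in when it is done.

```bash
mkdir -p pics; ls; python3 - <<'E'
from bench import manip, effector, viewer
import cv2
for n in ("top","scene"):
    c=viewer.get_calibration(n); print(n,c)
    cv2.imwrite(f"pics/{n}0.png",cv2.cvtColor(viewer.get_image(n),cv2.COLOR_RGB2BGR))
print(viewer.get_calibration("wrist"),manip.current_clock(),manip.current_tcp_rot(),manip.current_force(),manip.grip_depth)
E
```

```text
pics
top {'vfov': 57.12143135085589, 'cx': 315.18989734228563, 'cy': 244.50815447982154, 'eye': array([0.55092483, 0.01625635, 0.75007725]), 'attitude': array([-0.70413245,  0.70577892, -0.04848801,  0.06101247])}
scene {'vfov': 52.03638482298888, 'cx': 326.61812558344405, 'cy': 238.20334241013316, 'eye': array([ 0.99713143, -0.27735651,  0.65017774]), 'attitude': array([ 0.8502272 ,  0.39662027, -0.14427195, -0.31462943])}
{'vfov': 59.84825532277104, 'cx': 319.00879723875295, 'cy': 245.200428593155, 'eye': array([ 0.26653796, -0.59786435,  0.3846347 ]), 'attitude': array([ 0.7961249 , -0.5873687 , -0.08672492,  0.1168843 ])} 0.1 [ 8.05085153e-01 -5.93158613e-01 -6.88748423e-04 -5.31641664e-04] [ 0.18460627 -0.10194448 -0.28392144] 0.0188
```

View pics/top0.png

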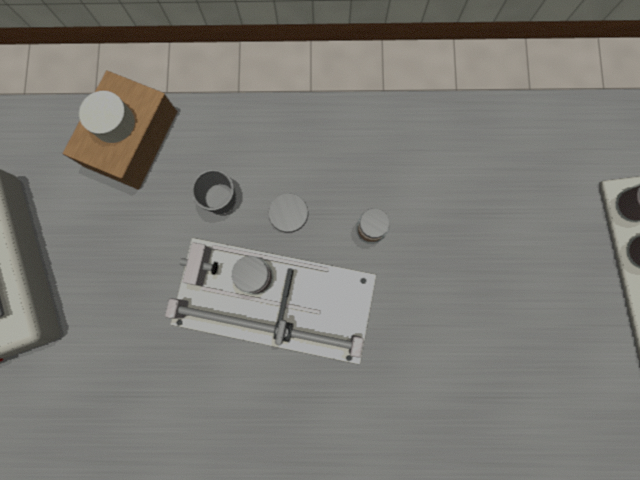

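View pics/scene0.png

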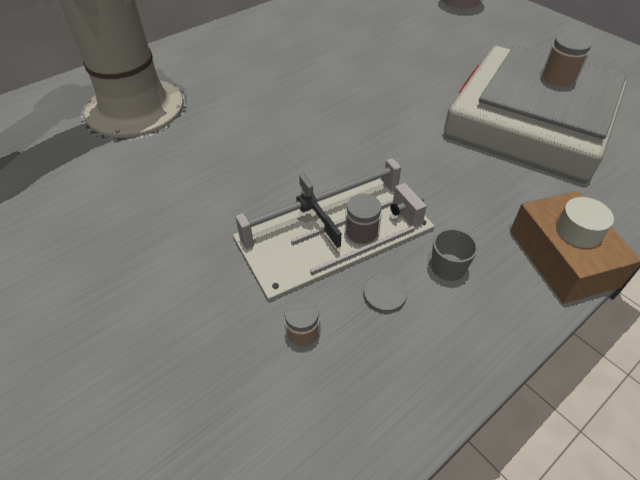

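Top view: jig plate with corners near (191,240), (375,273), (360,361) and (171,325). Jig +y points left in the image. The wing is near (281,330), the jar at (251,274) and the bumper at (215,268). The bystanders are beyond it, at +x.

```bash
cat > h.py <<'E'
from bench import manip, effector, viewer
import numpy as np, cv2
from scipy.spatial.transform import Rotation as R
def cam(n):
    c=viewer.get_calibration(n); f=240/np.tan(np.radians(c['vfov']/2))
    return f,c['cx'],c['cy'],np.array(c['eye']),R.from_quat(c['attitude']).as_matrix()
def ray(C,u,v,z):
    f,cx,cy,e,A=C; d=A@np.array([(u-cx)/f,(v-cy)/f,1]); return e+d*(z-e[2])/d[2]
def proj(C,P):
    f,cx,cy,e,A=C; p=A.T@(np.asarray(P)-e); return np.array([f*p[0]/p[2]+cx,f*p[1]/p[2]+cy])
def jig2w(J,p):
    c,s=np.cos(J[2]),np.sin(J[2]); return np.array([J[0]+c*p[0]-s*p[1],J[1]+s*p[0]+c*p[1],p[2]])
def grab(n): return cv2.cvtColor(viewer.get_image(n),cv2.COLOR_RGB2BGR)
E
python3 - <<'E'
from h import *
C=cam("top"); im=cv2.imread("pics/top0.png")
hsv=cv2.cvtColor(im,cv2.COLOR_BGR2HSV)
m=(hsv[...,2]>165).astype(np.uint8); m[:225]=0;m[375:]=0;m[:,:165]=0;m[:,390:]=0
m=cv2.morphologyEx(m,cv2.MORPH_OPEN,np.ones((3,3)))
ys,xs=np.nonzero(m)
P=np.array([ray(C,u,v,0.012)[:2] for u,v in zip(xs,ys)],np.float32)
r=cv2.minAreaRect(P); print(r)
box=cv2.boxPoints(r); print(box)
# yaw with side along jig y (long)
e=sorted([(np.linalg.norm(box[i]-box[i-1]),i) for i in range(4)])[-1][1]
d=box[e]-box[e-1]; d=d*np.sign(d[1]); yaw=np.arctan2(-d[0],d[1])
J=[*r[0],yaw]; print(J)
for b in box: cv2.circle(im,tuple(int(round(x)) for x in proj(C,[*b,0.012])),1,(0,0,255),-1)
for p in [(-.075,-.16,.012),(.075,-.16,.012),(.075,.16,.012),(-.075,.16,.012),(-.045,-.155,.07),(-.045,.135,.07),(.03,.11,.04)]:
    cv2.circle(im,tuple(int(round(x)) for x in proj(C,jig2w(J,p))),1,(0,255,0),-1)
cv2.imwrite("pics/c1.png",cv2.resize(im[220:380,160:390],None,fx=3.4,fy=3.4,interpolation=cv2.INTER_CUBIC))
E
```

```text
((0.5755680799484253, 0.10452821850776672), (0.32682883739471436, 0.14705325663089752), 78.53623962402344)
[[ 0.47102997 -0.04101291]
 [ 0.61514956 -0.07023946]
 [ 0.68010616  0.25006935]
 [ 0.5359866   0.2792959 ]]
[0.5755680799484253, 0.10452821850776672, np.float32(-0.20008036)]
```

View pics/c1.png

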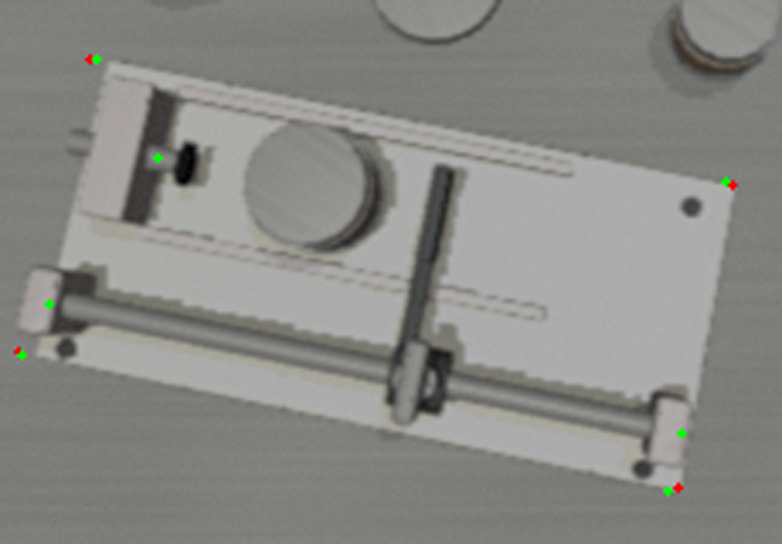

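The crop shows the plate corners at (737,182), (684,490), (108,58) and about (36,353). The wing's top face is centred near (408,383). The bounding rectangle is biased by the end block and bracket, so I'll fit the corners instead.

```bash
python3 - <<'E'
from h import *
from scipy.optimize import least_squares
C=cam("top")
px=lambda a,b:(160+(a+.5)/3.4-.5,220+(b+.5)/3.4-.5)
obs=[((737,182),(.075,-.16,.012)),((684,490),(-.075,-.16,.012)),((108,58),(.075,.16,.012)),((36,353),(-.075,.16,.012)),((688,398),(-.03,-.163,.07)),((27,269),(-.03,.143,.07))]
obs=[(px(*a),b) for a,b in obs]
f=lambda J:np.concatenate([ray(C,*a,b[2])[:2]-jig2w(J,b)[:2] for a,b in obs])
s=least_squares(f,[.576,.1,-.2],loss='soft_l1',f_scale=.002); J=s.x; print(J,np.round(f(J).reshape(-1,2)*1e3,1))
w=ray(C,*px(408,383),.106)
c,sn=np.cos(J[2]),np.sin(J[2]); inv=lambda p:np.array([c*(p[0]-J[0])+sn*(p[1]-J[1]),-sn*(p[0]-J[0])+c*(p[1]-J[1])])
print("wing",w,inv(w),"q",inv(w)[1]+.1)
print("jar",inv(ray(C,*px(305,184),.07)),"bump",inv(ray(C,*px(186,164),.04)))
np.save("J.npy",[*J,inv(w)[1]])
# candidate IK over tool yaws: jaw axis x along jig y (+turn)
g=jig2w(J,(-.045,inv(w)[1],.096))
for k in (0,1):
  for d in (0,.4,.8,1.2,1.4):
    # tool down: z=-Z; x at angle a
    a=J[2]+np.pi/2+k*np.pi+d
    q=(R.from_euler('z',a)*R.from_euler('x',np.pi)).as_quat()
    for z in (.096-.0188,.24):
      s=manip.solve_ik([g[0],g[1],z],q); print(k,d,z,None if s is None else np.round(s,2))
E
```

```text
[ 0.57577368  0.09940512 -0.19793667] [[-0.5 -0.9]
 [-0.7 -1.8]
 [-0.2 -0.8]
 [ 1.  -1.2]
 [ 1.8 12.3]
 [-1.  10.4]]
wing [0.5241836  0.07882646 0.106     ] [-0.04653603 -0.03032186] q 0.06967813753704222
jar [0.02915862 0.03742355] bump [0.0290732  0.10087628]
0 0 0.0772 [ 0.41  0.59 -0.77  1.95  0.56  0.82  0.7 ]
0 0 0.24 [ 0.77  0.56 -1.29  1.82  0.58  1.22  0.67]
0 0.4 0.0772 [ 0.41  0.59 -0.77  1.95  0.56  0.82  1.1 ]
0 0.4 0.24 [ 0.77  0.56 -1.29  1.82  0.58  1.22  1.07]
0 0.8 0.0772 [ 0.72  0.94 -1.31  1.95  1.03  1.15  1.15]
0 0.8 0.24 [ 0.77  0.56 -1.29  1.82  0.58  1.22  1.47]
0 1.2 0.0772 [ 0.72  0.94 -1.31  1.95  1.03  1.15  1.55]
0 1.2 0.24 [ 0.77  0.56 -1.29  1.82  0.58  1.22  1.87]
0 1.4 0.0772 [ 0.72  0.94 -1.31  1.95  1.03  1.15  1.75]
0 1.4 0.24 [ 0.77  0.56 -1.29  1.82  0.58  1.22  2.07]
1 0 0.0772 [ 0.41  0.59 -0.78  1.95  0.56  0.82 -2.45]
1 0 0.24 [ 0.72  0.5  -1.2   1.82  0.51  1.18 -2.41]
1 0.4 0.0772 [ 0.48  0.64 -0.87  1.95  0.64  0.86 -2.11]
1 0.4 0.24 [ 0.75  0.53 -1.25  1.82  0.54  1.2  -2.04]
1 0.8 0.0772 [ 0.53  0.68 -0.95  1.95  0.71  0.9  -1.76]
1 0.8 0.24 [ 0.69  0.47 -1.14  1.82  0.46  1.16 -1.57]
1 1.2 0.0772 [ 0.52  0.66 -0.93  1.95  0.69  0.88 -1.35]
1 1.2 0.24 [ 0.64  0.43 -1.06  1.82  0.41  1.13 -1.13]
1 1.4 0.0772 [ 0.49  0.64 -0.89  1.95  0.66  0.87 -1.12]
1 1.4 0.24 [ 0.64  0.43 -1.05  1.82  0.41  1.13 -0.93]
```

The brackets only fit if the plate's centre is at jig y = -10 mm, which makes the plate run from -170 to +150. With that offset everything is in range: q≈0.060, jar y≈0.027. I'll hover over the wing and check from close by.

```bash
cat >> h.py <<'E'
def J0():
    a=np.load("J.npy"); J=a[:3].copy(); o=jig2w(J,(0,.010,0)); return np.array([o[0],o[1],J[2]]),a[3]-.010
def quat(J,d): return (R.from_euler('z',J[2]+np.pi/2+d)*R.from_euler('x',np.pi)).as_quat()
E
python3 - <<'E'
from h import *
J,yw=J0(); g=jig2w(J,(-.0455,yw,.096)); print(J,yw,g)
manip.move_pose([g[0],g[1],.2],quat(J,0))
print(manip.current_clock(),manip.current_tool_pos(),np.round(manip.current_q(),2))
C=cam("wrist"); im=grab("wrist"); cv2.imwrite("pics/w1.png",im)
import pickle; pickle.dump(C,open("w1.pkl","wb"))
for p in [(-.045,yw,.106),(-.045+.018,yw,.106),(-.045-.018,yw,.106)]: print(proj(C,jig2w(J,p)))
E
```

```text
[ 0.57774015  0.10920986 -0.19793667] -0.04032186246295779 [0.5251994  0.07862273 0.096     ]
2.8333 [0.52552998 0.07743162 0.19983736] [ 0.75  0.64 -1.3   1.86  0.68  1.18  0.59]
[322.20423897 248.28916389]
[322.24697521 274.86109813]
[322.15978644 220.65010358]
```

View pics/w1.png

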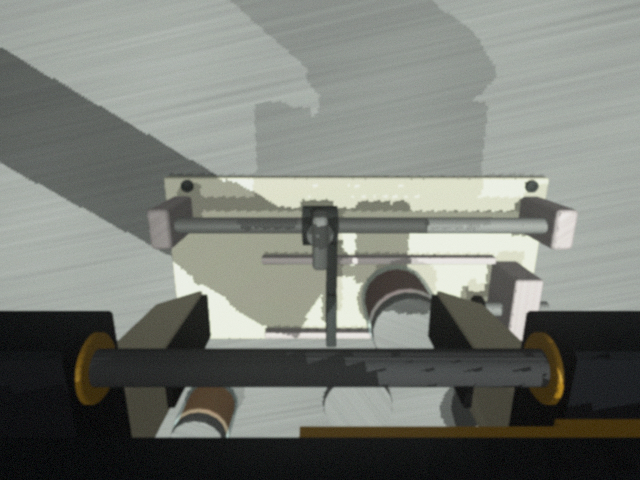

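The wing shows at about u=320, v 212–268. Prediction was (322,248). I'll zoom in for its exact top face.

```bash
python3 - <<'E'
import cv2,pickle
im=cv2.imread("pics/w1.png"); cv2.imwrite("pics/w1c.png",cv2.resize(im[190:290,270:370],None,fx=6,fy=6,interpolation=cv2.INTER_CUBIC))
print(pickle.load(open("w1.pkl","rb"))[3:])
E
```

```text
(array([0.44850808, 0.09251916, 0.35868028]), array([[ 0.20032523,  0.93789014,  0.28325235],
       [ 0.97972884, -0.1914466 , -0.05898816],
       [-0.00109671,  0.28932731, -0.9572296 ]]))
```

View pics/w1c.png

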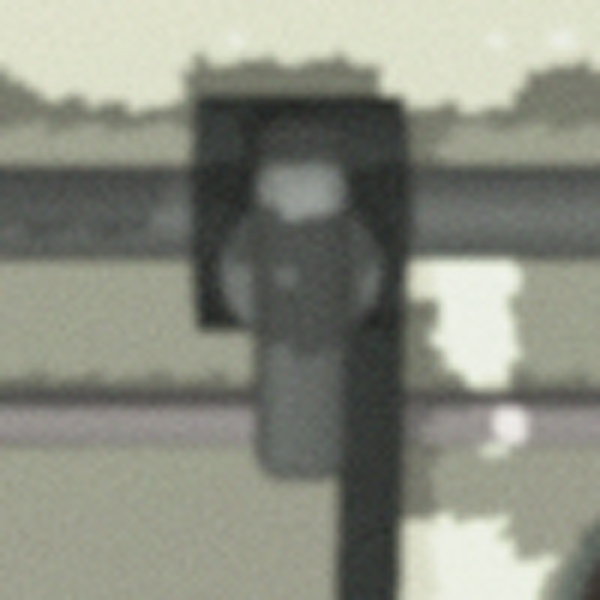

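```bash
python3 - <<'E'
from h import *
import pickle
C=pickle.load(open("w1.pkl","rb")); J,yw=J0()
c,sn=np.cos(J[2]),np.sin(J[2]); inv=lambda p:np.array([c*(p[0]-J[0])+sn*(p[1]-J[1]),-sn*(p[0]-J[0])+c*(p[1]-J[1])])
px=lambda a,b:(270+(a+.5)/6-.5,190+(b+.5)/6-.5)
w=ray(C,*px(301,316),.106); print("wing",w,inv(w),yw)
print("rod L/R",inv(ray(C,*px(100,212),.055)),inv(ray(C,*px(500,212),.055)))
for uv in [(166,177),(549,177)]: print("corner",inv(ray(C,*uv,.012)))
for uv in [(187,186),(531,186)]: print("hole",inv(ray(C,*uv,.012)))
# compare q
print(manip.current_tool_pos())
E
```

```text
wing [0.5214643  0.07779686 0.106     ] [-0.04899977 -0.0418661 ] -0.04032186246295779
rod L/R [-0.04761377 -0.06696122] [-0.04743985 -0.01697328]
corner [-0.0780689  -0.16902027]
corner [-0.07692529  0.14791025]
hole [-0.07054445 -0.15233837]
hole [-0.06951763  0.13409794]
[0.52546278 0.07753251 0.19984217]
```

Both cameras agree to about 2.5 mm, so I'll take the mean: wing at (0.5229, 0.0783). Next I'll descend, close softly and use the wrist force to see any misalignment.

```bash
python3 - <<'E'
from h import *
J,_=J0(); g=(.5229,.0783); Q=quat(J,0)
c,s=np.cos(J[2]),np.sin(J[2]); tj=lambda v:np.round([c*v[0]+s*v[1],-s*v[0]+c*v[1],v[2]],2)
manip.servo_line([*g,.12],Q,vel=.08); manip.sleep(.2)
f0=np.array(manip.current_force()); print("f0",f0,manip.current_tool_pos())
manip.servo_line([*g,.079],vel=.05); manip.sleep(.2)
f1=np.array(manip.current_force()); print("down",tj(f1),manip.current_tool_pos())
effector.close(8); manip.sleep(.3)
p=np.array(manip.current_tool_pos());print("closed",tj(np.array(manip.current_force())-f1),manip.current_wrist_torque(),manip.current_finger_gap(),p,tj([*(p[:2]-g),0]))
np.save("f0.npy",f1)
print(manip.current_clock(),np.round(manip.current_q(),2))
E
```

```text
f0 [-0.97413204 -0.52788474  0.17515601] [0.52321639 0.0782991  0.12040885]
down [-0.7   0.03 -0.65] [0.52313688 0.07832418 0.07929915]
closed [1.85 0.34 0.22] [ 0.1776709  -0.24951437 -0.02127965] 0.01711034518811141 [0.52291984 0.07838523 0.0790191 ] [0. 0. 0.]
6.85 [ 0.64  0.77 -1.12  1.95  0.85  0.99  0.47]
```

The gap is 17 mm, not 10. The fingertips are on the screw's round hub below the wing (seen about 18 mm wide in the image). I'll open, raise 8 mm and grip again.

```bash
python3 - <<'E'
from h import *
J,_=J0(); g=(.5229,.0783)
c,s=np.cos(J[2]),np.sin(J[2]); tj=lambda v:np.round([c*v[0]+s*v[1],-s*v[0]+c*v[1],v[2]],2)
effector.open_jaws()
manip.servo_line([*g,.087],vel=.05); manip.sleep(.2)
f1=np.array(manip.current_force()); print("up",tj(f1))
effector.close(8); manip.sleep(.3)
print("closed8",tj(np.array(manip.current_force())-f1),manip.current_wrist_torque(),manip.current_finger_gap(),manip.current_tool_pos())
np.save("f0.npy",f1)
cv2.imwrite("pics/w2.png",grab("wrist"))
print(manip.current_clock())
E
```

```text
up [-0.05  0.73  0.42]
closed8 [-0.32 -0.46  0.16] [ 0.14786314 -0.1884982  -0.05674015] 0.009906026973224909 [0.52289358 0.0783444  0.0869999 ]
10.2
```

View pics/w2.png

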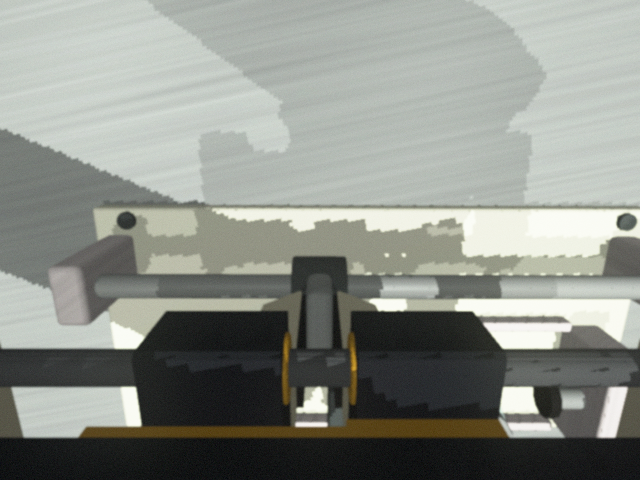

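Gap is 9.9 mm, with the wing centred between the pads and no side load. Joint 7's axis is the tool axis, so I'll turn with it: 1.3 rad.

```bash
python3 - <<'E'
from h import *
J,_=J0(); f1=np.load("f0.npy")
c,s=np.cos(J[2]),np.sin(J[2]); tj=lambda v:np.round([c*v[0]+s*v[1],-s*v[0]+c*v[1],v[2]],2)
effector.close(35)
q=np.array(manip.current_q()); np.save("q_tight.npy",q)
for d in (.3,.65,1.0,1.3):
    a=q.copy(); a[6]+=d; manip.movej(a)
    print(d,tj(np.array(manip.current_force())-f1),np.round(manip.current_wrist_torque(),2),round(manip.current_finger_gap(),4),np.round(manip.current_tool_pos(),4))
manip.sleep(.25)
print(manip.current_clock(),np.round(manip.current_q(),2)-np.round(q,2))
E
```

```text
0.3 [ 0.52 -1.45  0.17] [ 0.09 -0.19  0.03] 0.0097 [0.5229 0.0784 0.087 ]
0.65 [-0.05 -0.8  -0.09] [ 0.03 -0.18  0.04] 0.0093 [0.5229 0.0783 0.087 ]
1.0 [ 0.46 -1.08  0.04] [ 0.02 -0.18  0.03] 0.0102 [0.5229 0.0783 0.087 ]
1.3 [-0.07 -2.1  -0.82] [ 0.03 -0.22  0.02] 0.0098 [0.523  0.0782 0.087 ]
12.3 [0.  0.  0.  0.  0.  0.  1.3]
```

Loosened, with the gap still at 10 mm. Now slide along jig +y in guarded steps.

```bash
python3 - <<'E'
from h import *
J,_=J0(); f1=np.load("f0.npy")
c,s=np.cos(J[2]),np.sin(J[2]); tj=lambda v:np.round([c*v[0]+s*v[1],-s*v[0]+c*v[1],v[2]],2)
p0=np.array([.5229,.0783,.087]); np.save("p0.npy",p0); ax=np.array([-s,c,0])
F=lambda:np.mean([tj(np.array(manip.current_force())-f1) for _ in range(1)],0)
d=0
for st in [10,10,10,8,4,4]+[1]*20:
    d+=st*1e-3
    manip.servo_line(p0+d*ax,vel=.03 if st>1 else .02)
    f=F(); x=tj(np.array(manip.current_tool_pos())-p0)*0+np.dot(np.array(manip.current_tool_pos())-p0,ax)*1e3
    print(round(d*1e3,1),f,round(x[0],2))
    if f[1]<-9: break
np.save("d.npy",d); print(manip.current_clock(),manip.current_finger_gap())
E
```

```text
10.0 [ 1.97 -0.9  -1.  ] 10.58
20.0 [ 3.   -1.17 -2.1 ] 20.76
30.0 [ 1.79 -3.81 -0.37] 29.87
38.0 [ 2.39 -3.73  0.62] 38.02
42.0 [ 2.43 -4.41  1.18] 41.86
46.0 [ 4.56 -5.43  0.04] 45.95
47.0 [ 2.64 -5.81  1.84] 46.66
48.0 [ 2.69 -4.48  0.86] 47.58
49.0 [ 2.7  -4.84  1.05] 48.53
50.0 [ 2.6  -6.48  1.46] 49.54
51.0 [ 2.31 -3.8   0.81] 50.54
52.0 [ 3.16 -5.46  0.79] 51.54
53.0 [ 2.92 -4.98  1.86] 52.55
54.0 [ 3.35 -4.94  0.73] 53.53
55.0 [ 3.13 -4.82  1.13] 54.53
56.0 [ 2.24 -4.13  0.45] 55.52
57.0 [ 2.   -7.11  1.63] 55.73
58.0 [ 2.23 -9.78  4.4 ] 55.85
17.7333 0.009596682731714793
```

Home contact shows as the tool stalling at about 55.7 mm while the load rises from about 5 N to 9.8 N. I'll check that it has settled, then tighten in steps while watching the force.

```bash
python3 - <<'E'
from h import *
import sys
J,_=J0(); f1=np.load("f0.npy"); p0=np.load("p0.npy")
c,s=np.cos(J[2]),np.sin(J[2]); tj=lambda v:np.round([c*v[0]+s*v[1],-s*v[0]+c*v[1],v[2]],2); ax=np.array([-s,c,0])
def rd(n=5):
    F=[]
    for _ in range(n): F.append(tj(np.array(manip.current_force())-f1)); manip.sleep(.03)
    return np.mean(F,0).round(2)
def st(l): print(l,rd(),"tz",round(manip.current_wrist_torque()[2],3),round(float(np.dot(np.array(manip.current_tool_pos())-p0,ax)*1e3),2),round(manip.current_finger_gap(),4),round(manip.current_q()[6],3))
manip.sleep(.3); st("settled")
q=np.array(manip.current_q()); t7=np.load("q_tight.npy")[6]
for d in (1.0,.7,.4,.15,0.,-.06):
    q[6]=t7+d; manip.movej(q); st(d)
print(manip.current_clock())
E
```

```text
settled [ 1.64 -9.4   4.73] tz -0.073 55.85 0.0099 1.697
1.0 [ 2.38 -4.64  1.9 ] tz -0.099 55.75 0.0099 1.482
0.7 [ 2.03 -5.19  2.41] tz -0.094 55.79 0.0098 1.182
0.4 [ 2.12 -5.42  2.43] tz 0.009 55.79 0.0097 0.882
0.15 [ 1.86 -5.13  2.97] tz 0.02 55.87 0.0099 0.632
0.0 [ 1.31 -5.29  3.47] tz -0.016 55.86 0.0096 0.482
-0.06 [ 1.05 -5.61  3.64] tz -0.039 55.9 0.0095 0.421
21.175
```

Re-commanding from the measured joints dropped the push from 9.4 to about 5 N before tightening, so the preload is uncertain. There is time to redo it: loosen, push again, then tighten using the commanded joints so the push is kept.

```bash
python3 - <<'E'
from h import *
J,_=J0(); f1=np.load("f0.npy"); p0=np.load("p0.npy")
c,s=np.cos(J[2]),np.sin(J[2]); tj=lambda v:np.round([c*v[0]+s*v[1],-s*v[0]+c*v[1],v[2]],2); ax=np.array([-s,c,0])
def rd(n=4):
    F=[]
    for _ in range(n): F.append(tj(np.array(manip.current_force())-f1)); manip.sleep(.03)
    return np.mean(F,0).round(2)
def st(l): print(l,rd(),"tz",round(manip.current_wrist_torque()[2],3),round(float(np.dot(np.array(manip.current_tool_pos())-p0,ax)*1e3),2),round(manip.current_finger_gap(),4),round(manip.current_q()[6],3))
q=np.array(manip.current_q()); t7=np.load("q_tight.npy")[6]
for d in (.6,1.2): q[6]=t7+d; manip.movej(q); st(d)
b=np.array(manip.current_tool_pos()); b[2]=.087; qn=None
ori=manip.current_tcp_rot()
for k in range(0,9):
    tgt=b+ax*k*.5e-3
    qn=manip.solve_ik(tgt,ori)
    if qn is None or np.abs(np.array(qn)-manip.current_q()).max()>.05: print("ik jump",qn); break
    qn=np.array(qn); manip.movej(qn); st(("push",k))
    if rd(3)[1]<-9.3: break
if qn is not None:
  q7=qn[6]
  for d in (.8,.4,.1,-.05,-.12):
    qn[6]=q7-1.2+d; manip.movej(qn); st(d)
print(manip.current_clock())
E
```

```text
0.6 [ 1.4  -6.42  3.81] tz 0.094 55.79 0.0098 1.081
1.2 [ 0.9  -5.92  3.77] tz 0.063 55.74 0.0102 1.681
('push', 0) [ 1.52 -5.08  3.14] tz 0.03 55.76 0.0096 1.681
('push', 1) [ 1.   -6.59  4.28] tz 0.087 55.77 0.0095 1.68
('push', 2) [ 1.02 -7.68  5.2 ] tz 0.03 55.8 0.0098 1.679
('push', 3) [ 0.44 -8.63  5.9 ] tz 0.107 55.81 0.0096 1.679
('push', 4) [ 0.12 -9.84  7.32] tz 0.063 55.83 0.0099 1.678
0.8 [-0.09 -9.83  7.01] tz -0.085 55.86 0.0096 1.278
0.4 [ 0.27 -9.96  7.24] tz -0.068 55.95 0.0097 0.878
0.1 [-0.4  -9.64  7.18] tz -0.049 55.97 0.01 0.578
-0.05 [ 0.03 -9.14  6.79] tz -0.059 55.96 0.0097 0.428
-0.12 [ 0.05 -9.55  6.95] tz 0.471 56.05 0.0099 0.359
27.6667
```

The torque jump to 0.47 N m shows the hard stop, with the push held at about 9.5 N. Next: relieve the arm's load, check the collar holds, release, retreat straight up and look.

```bash
python3 - <<'E'
from h import *
J,_=J0(); f1=np.load("f0.npy"); p0=np.load("p0.npy")
c,s=np.cos(J[2]),np.sin(J[2]); tj=lambda v:np.round([c*v[0]+s*v[1],-s*v[0]+c*v[1],v[2]],2); ax=np.array([-s,c,0])
def st(l): print(l,tj(np.array(manip.current_force())-f1),"tz",round(manip.current_wrist_torque()[2],3),round(float(np.dot(np.array(manip.current_tool_pos())-p0,ax)*1e3),2),manip.current_finger_gap())
q=np.array(manip.current_q()); ori=manip.current_tcp_rot()
p=np.array(manip.current_tool_pos()); 
for _ in range(2):
    manip.movej(q); manip.sleep(.15); st("relieve"); q=np.array(manip.current_q())
effector.open_jaws(); manip.sleep(.2); st("open")
p=np.array(manip.current_tool_pos())
manip.servo_line([p[0],p[1],.2],ori,vel=.1)
C=cam("wrist"); im=grab("wrist"); t=grab("top")
print(manip.current_clock())
t=cv2.resize(t[225:375,150:390],None,fx=2.2,fy=2.2,interpolation=cv2.INTER_CUBIC); w=im[140:400]
w=cv2.resize(w,(528,int(260*528/640)))
cv2.imwrite("pics/fin.png",np.vstack([t,w]))
E
```

```text
relieve [ 0.96 -6.68  4.13] tz 0.498 55.94 0.010038450539752393
relieve [ 1.86 -5.88  3.76] tz 0.502 55.91 0.0096514212508327
open [ 0.27 -1.04 -0.3 ] tz -0.049 55.93 0.09185912158824502
31.3917
```

View pics/fin.png

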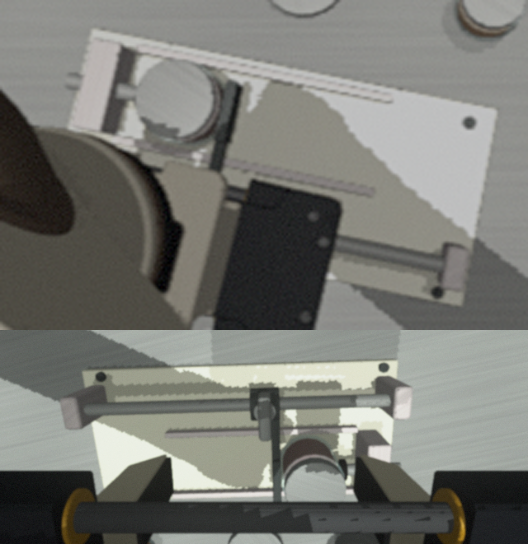

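The final view shows the jar seated between paddle and bumper, and the wing back across the rod. The gripper is open and clear above it. Handing in.

```bash
python3 - <<'E'
from h import *
manip.hand_in(); print(manip.current_clock())
E
```

```text
the job is handed in; nothing more can be done
the job is handed in; nothing more can be done
```

The job is done and handed in at about 31 s. I loosened the wing screw by 1.3 rad, slid the collar about 56 mm until the jar met the bumper, tightened the screw to its hard stop and let go.

**First two tries that needed mending:**
- **Grasp:** my first grip closed on the screw's hub instead of the wing (17 mm gap instead of 10), so I gripped again 8 mm higher.
- **Tightening:** during the first tightening the push dropped from about 9.4 to 5 N. I loosened the screw again, pushed to about 9.5 N and tightened with that push held.

**Last checks:**
- **Screw:** torque jumped to about 0.47 N m at the stop, and the wing is back across the rod in the last picture.
- **Collar:** the tool stayed at about 55.9 mm while I eased the push and opened the jaws, so the collar showed no sign of slipping.
- **Jar:** it appears upright between paddle and bumper, and the gripper is clear above it.

**Not confirmed:**
- **Press on the glass:** no reading gives it. About 9.5 N at the wrist, less about 3 N of collar friction, puts the paddle at roughly 6–7 N, below the 15 N limit.
- **Preload after release:** I did not measure it directly.
- **Camera agreement:** the top and wrist cameras differed by about 2.5 mm, and I used the mean.

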